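# Clamp a honey jar in the labelling jig

## Robot

A 7-joint arm with a two-finger parallel gripper is mounted at the origin on the work surface. World frame = base frame: x ahead of the robot, y to its left, z up, the work surface at z = 0. Lengths are in m, angles in rad, forces in N, time in s.
With the tool pointing down it reaches from about 0.425 to 0.875 m from the base axis. Payload 4.7 kg.
Tool frame: the origin (TCP) lies midway between the tips of the shut fingers; the grasp point (between the pads) lies 19 mm behind it; z points along the fingers, y is the direction in which the jaws open and shut (so a half turn about z gives the same grasp; the last joint's range is limited). The gripper opens to 87 mm and grips with 3 to 60 N. Pads are 19 mm wide; open, the fingers measure 117 mm over their backs; the gripper's body (75 mm by 190 mm) begins 51 mm behind the grasp point.
Start: joints at [0.014, 0.321, -0.07, 1.45, 0.023, 1.371, -0.057], TCP at [0.65, -0, 0.223] pointing down, gripper open.
Joint ranges: [-2.86, 2.86], [-0.3, 2.09], [-1.38, 1.24], [0.06, 2.45], [-1.56, 4.7], [0.09, 2.05], [-2.69, 2.69]. Speed limits (rad/s): [2.57, 2.57, 3.14, 3.14, 3.14, 3.14, 3.14].

## Interface

Orientations are given as a rotation vector (axis times angle).
In Python, from bench import get_state, eyes, job gives the robot as it stands. The module is installed in compiled form; this text tells all that it offers.
- The arm moves only by the shell command python3 -m jog 'ROWS' [FORCE]. ROWS is JSON, a list that holds one entry, the list of rows, each a list of 5 numbers: the opening, from 0 (shut) to 1 (fully open), then the shift along the tool's x, y, z in units of 40 mm (1.0 is 40 mm), then the turn about the tool's z in units of 5 degrees (1.0 is 5 degrees). In form: [[[jaw, dx, dy, dz, turn], ...]]. A call has 1 to 10 rows; each row shifts and turns the commanded pose from where the row before left it, along the tool's axes as they then stand; what a row does not reach is not made up. A row lasts 1/8 s, in which the tool goes at most 62.5 mm and 10.7 degrees, less where a joint would pass 70% of its speed; a pose out of reach is approached as far as the arm can. A call is refused whole if a number of a shift passes 1 or a number of a turn 1, either way. A call with a gripper value outside its range is refused whole. The fingers move at their own pace and stop on an object; FORCE is the grip in N (left out, the last holds). Time passes only in rows, so rows that do not move let the fingers close. It gives the time, the measured TCP pose, the force and the opening at its end, in the units of the state.
- get_state(): the state, without advancing time (a new reading comes with each control period).
- eyes.get_image(name): name is "scene" or "side" or "wrist"; returns (picture, depth): 384x512x3 uint8, red, green, blue; 384x512 float32, m along the optical axis (not along the pixel's ray), 0 where there is no reading.
- eyes.camera_params(name): a dict with "camera_matrix" (3x3 intrinsics, pixels), "pose" (4x4, takes a point from camera to world coordinates); the wrist camera has in their place "mount" (4x4, takes a point from camera to tool coordinates, whose origin is the TCP and whose axes are the flange's). Camera axes: x right, y down, z forward; pixel columns grow to the right and rows downward; lengths in m; the calibration is good to about 2 mm. A picture is of the moment at which its call begins: read the wrist's pose just before it. camera_params takes no time and is no camera call.
- job.close_job(): hands the job in, once; it reports no verdict.
The state is a dict: "time": time; "joint_positions": joint angles; "qd": joint speeds; "joint_torque": joint torques, N m; "position": TCP position; "tool_rot": TCP orientation; "ft_force": force on the tool from outside, world axes, zero at the start; "torque": the same for the moment, N m; "grip_width": opening from 0.0 (shut) to 1.0 (fully open).
Only numpy, scipy, OpenCV 4.12 (cv2) and the standard library are available. Lean on these libraries where they do the work, as an engineer would, in place of code of your own. Each camera call takes 0.05 s, during which the arm holds its last target. There are 200 camera calls.

## Task

On the labelling jig, push the jar that stands on its board back until it sits fully home against both faces of the V stop, then push the clamp's upright handle backwards, away from the jar, past its centre so that it snaps over and the rubber foot holds the jar down by its lid. Nothing needs to be picked up: keep the jar upright on the board, do not lift or carry it, and leave the other things on the table where they are.

Things in the scene. Friction and masses are not known exactly. Their poses are not given: they have to be found in the camera images.
- jar: the work jar: a round amber glass jar with a black screw lid and a paper label, 66 mm across, 78 mm tall, 0.2 to 0.5 kg, loose, standing upright on the jig's board in front of the V stop. If pushed off line it can catch by friction on one face of the V; a push along that face brings it home. Origin: centre of its underside; z up
- jig: labelling jig, fixed: plywood board 290 x 130 x 18 mm (x -140 to +150, y -65 to +65 mm in this frame) carrying a wooden V stop and, behind it, a toggle clamp on a steel post (60 x 60 mm foot at x 60 to 120 mm, post up to 138 mm above the table). Origin: on the table surface under the nest; x points backwards, from the open front past the V stop to the clamp; y left, z up
- nest (a point): where the centre of the jar's underside is when the jar is home: on the board's top, 18 mm above the table, marked by a 60 mm cork disc; axes as the jig. The V stop is two blocks 36 mm tall, their upright faces at 45 degrees to x, open to the front, touching the home jar 23 mm behind and 23 mm either side of this point; they reach from x = +6 to +51 mm, 51 mm either side
- clamp_handle (a joint): angle (rad) of the clamp handle: 0 = open (leans 0.1 forward of upright, towards the jar), 0.95 = clamped end stop (leans 0.85 backwards, to jig +x). A spring throws it to the nearer end; centre about 0.475. It takes about 5 N at the top to start it, falling to zero at the centre; from 0.915 on the foot squeezes the lid, with about 3 N at the end
- handle_top (a point): top end of the clamp handle, on its axis: a black rubber sleeve 18 mm in diameter covers the handle's top 64 mm, below it a 12 mm square steel bar. The top is 115 mm from the pivot; moves with the handle
- handle_pivot (a point): the handle's pivot axis (along jig y), 100 mm behind the nest along jig x, 126 mm above the table; same axes as the jig
- clamp_pad: sprung rubber foot, 20 mm across, on the tip of the hold-down arm. Origin: centre of its pressing face; z points back into the foot. The arm (pivot 70 mm behind the nest, 126 mm above the table) is linked to the handle: open, it stands up, top about 205 mm above the table, foot pointing forward; it comes down on the lid as the handle goes back
- jar_left: bystander: a jar just like the work jar (66 mm across, 78 mm tall), standing on the table to the left of the jig; origin: centre of its underside
- jar_right: bystander: a jar just like the work jar, standing on the table to the right of the jig; origin: centre of its underside
- small_jar: bystander: smaller jar, 52 mm across, 60 mm tall, on the table beside the jig; origin: centre of its underside
- sauce_bottle: bystander: green glass bottle, 56 mm across, 170 mm tall; origin: centre of its underside
- label_roll: bystander: roll of blank labels lying flat, 90 mm across, 40 mm tall; origin: centre of its underside
- nut_bowl: bystander: terracotta bowl, 110 mm across, 50 mm tall; origin: centre of its underside
- label_block: bystander: paper block 90 x 60 x 20 mm; origin: centre of its underside
Things that resemble listed ones, but are neither listed nor needed, are in the scene too. What is shaped like the jar but blue, green or turquoise is not meant.

How it is judged:
By the outcome, as a careful person would: the job done as asked, in the order asked, and still so for the second after the job is handed in, with the robot touching nothing.
It also fails if it takes over 54 s, if anything falls off the work surface, if the arm or the gripper's body presses on something with over 40 N, if the wrist force passes 120 N, or if a joint passes its speed limit or range.

## Working session

There is one attempt and no reset: what is moved stays moved. The work goes in short steps, Python scripts to look and compute and a shell command to move; the robot and the scene stay as the last step left them, time stands still between calls to the robot, and variables do not carry over. Pictures are saved under pics/ and viewed, about 8 in all and at most 12, crops included, and the job is handed in when it is done.

```bash
mkdir -p pics
cat > h.py <<'E'
import numpy as np,cv2
from bench import get_state,eyes,job
from scipy.spatial.transform import Rotation as R
def grab(n,f):
    s=get_state(); p,d=eyes.get_image(n); c=eyes.camera_params(n)
    if 'pose' in c: T=np.array(c['pose'])
    else:
        W=np.eye(4);W[:3,:3]=R.from_rotvec(s['tool_rot']).as_matrix();W[:3,3]=s['position'];T=W@np.array(c['mount'])
    K=np.array(c['camera_matrix']); np.savez('pics/'+f,p=p,d=d,T=T,K=K)
    cv2.imwrite('pics/'+f+'.png',p[:,:,::-1]); return p,d
def cloud(f):
    z=np.load('pics/'+f+'.npz');d=z['d'];v,u=np.indices(d.shape);K=z['K']
    P=np.stack([(u-K[0,2])/K[0,0]*d,(v-K[1,2])/K[1,1]*d,d],-1)@z['T'][:3,:3].T+z['T'][:3,3]
    P[d==0]=np.nan; return z['p'],P
def proj(f,X):
    z=np.load('pics/'+f+'.npz');c=z['T'][:3,:3].T@(np.array(X)-z['T'][:3,3]);q=z['K']@c;return q[:2]/q[2]
E
python3 - <<'E'
from h import *
a,_=grab('scene','s0');b,_=grab('side','d0')
print(get_state())
for n in('scene','side'):print(np.array(eyes.camera_params(n)['pose']).round(3).tolist())
cv2.imwrite('pics/both.png',cv2.resize(np.vstack([a,b])[:,:,::-1],(450,675))[:600] if 0 else cv2.resize(np.hstack([a,b])[:,:,::-1],(800,300)))
E
```

```text
{'time': 0.1, 'joint_positions': array([ 0.01409728,  0.32174358, -0.07010075,  1.45153429,  0.02261802,
        1.37078264, -0.05690247]), 'qd': array([ 1.76006001e-03, -1.49265944e-03, -1.41146129e-04, -3.91168493e-03,
       -2.24176583e-06,  1.18737077e-03, -6.99079616e-05]), 'joint_torque': array([ 1.37795760e-04, -4.92569017e+01, -4.06077392e-01, -3.13399816e+01,
       -6.42974046e-02,  3.95253638e-02,  6.49213871e-05]), 'position': array([ 6.49519111e-01, -4.26875445e-05,  2.21583835e-01]), 'tool_rot': array([-2.22060269e+00, -2.22070593e+00,  1.97810924e-03]), 'ft_force': array([0.27238082, 0.45180788, 1.09179294]), 'torque': array([ 0.02509136, -0.01835997, -0.03316989]), 'grip_width': 0.9950535130294151}
[[-0.377, 0.651, -0.659, 1.307], [0.926, 0.274, -0.259, 0.349], [0.012, -0.708, -0.706, 1.081], [0.0, 0.0, 0.0, 1.0]]
[[0.988, -0.112, 0.107, 0.339], [-0.154, -0.732, 0.663, -0.784], [0.004, -0.672, -0.741, 1.042], [0.0, 0.0, 0.0, 1.0]]
```

View pics/s0.png

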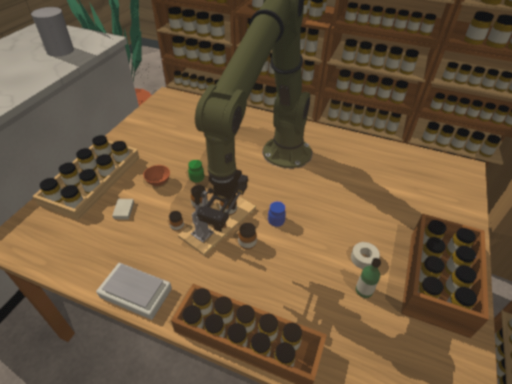

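View pics/d0.png

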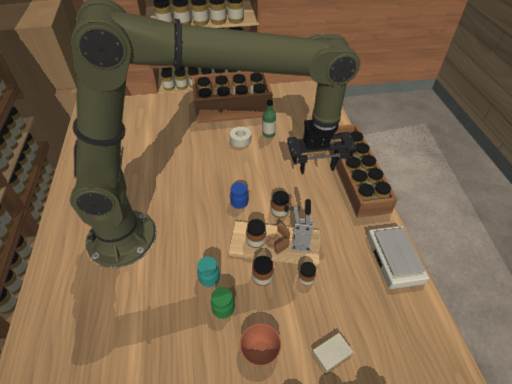

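The side view shows the board from about (230,240) to (320,245). The amber jar on it at (257,233) is the candidate; the V is at (280,238) and the clamp at (302,230). The amber jars at (280,204) and (263,270) stand off the board on the table, so they are bystanders. I'll confirm in an enlarged crop and measure.

Run:
```python
from h import *
p,P=cloud('d0')
y0,x0=185,220
c=cv2.resize(p[y0:y0+110,x0:x0+120,::-1],None,fx=5.5,fy=5.5,interpolation=cv2.INTER_CUBIC);cv2.imwrite('pics/c1.png',c)
# board points: z ~18mm near region
z=P[...,2];m=(np.abs(z-.018)<.004);m[:180]=0;m[300:]=0;m[:,:215]=0;m[:,340:]=0
m=cv2.morphologyEx(m.astype(np.uint8),cv2.MORPH_OPEN,np.ones((2,2)))>0
Q=P[m][:,:2];print(len(Q),Q.min(0),Q.max(0));r=cv2.minAreaRect(Q.astype(np.float32)*1000);print(r,cv2.boxPoints(r))
def top(u,v,w=16,zl=.07,zh=.115):
    A=P[v-w:v+w,u-w:u+w].reshape(-1,3);A=A[(A[:,2]>zl)&(A[:,2]<zh)]
    zt=np.percentile(A[:,2],90);A=A[A[:,2]>zt-.006];c,rad=cv2.minEnclosingCircle(A[:,:2].astype(np.float32)*1000);print((u,v),len(A),zt,c,rad,np.median(A,0))
top(257,228);top(280,199);top(263,265)
for (u,v) in[(308,205),(307,203),(295,212),(304,225)]:print(u,v,P[v,u])
```

```text
1669 [nan nan] [nan nan]
((474.7770080566406, -120.25546264648438), (253.4550323486328, 286.85150146484375), 56.200687408447266) [[ 285.0948   -145.77922 ]
 [ 523.4658   -305.3506  ]
 [ 664.4592    -94.731705]
 [ 426.0882     64.83966 ]]
(257, 228) 220 0.09836687071125985 (443.33331298828125, -94.11565399169922) 29.883066177368164 [ 0.44359324 -0.09547164  0.09638005]
(280, 199) 166 0.0808148451881469 (548.269287109375, 28.086864471435547) 29.49068832397461 [0.54661265 0.02629711 0.07842555]
(263, 265) 268 0.08051366645587547 (445.6513977050781, -220.09341430664062) 29.131404876708984 [ 0.44498378 -0.2219039   0.07848669]
308 205 [ 0.58818978 -0.1372382   0.22405066]
307 203 [ 0.58295004 -0.14071127  0.23794555]
295 212 [ 0.55579233 -0.12688567  0.18549461]
304 225 [ 0.58367341 -0.14290798  0.1375636 ]
```

View pics/c1.png

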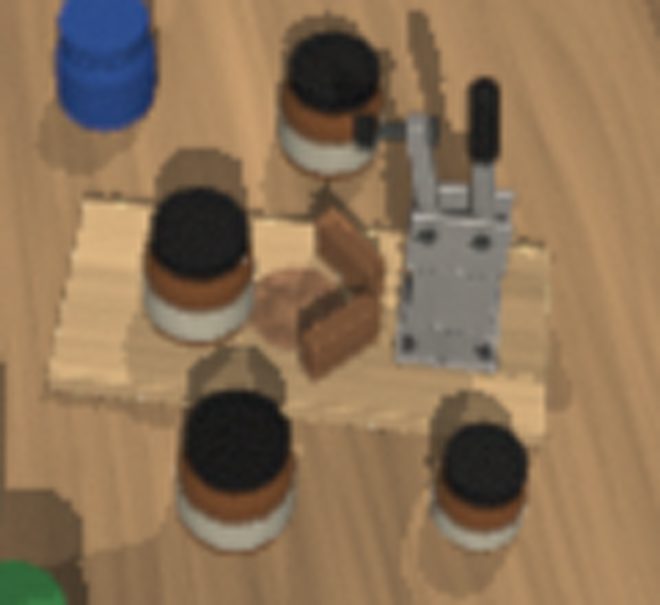

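Confirmed: the jar at crop (200,260) is the only one on the board. The cork disc is at crop (290,305). Next is a clean board fit.

Run:
```python
from h import *
from scipy.optimize import least_squares
p,P=cloud('d0')
z=P[...,2];m=((z>.013)&(z<.023)).astype(np.uint8)
m=cv2.morphologyEx(m,cv2.MORPH_OPEN,np.ones((3,3)))
n,l,st,ce=cv2.connectedComponentsWithStats(m)
L=l[238,240];print(L,st[L]);Q=P[l==L][:,:2]
r=cv2.minAreaRect(Q.astype(np.float32)*1000);print(r);print(cv2.boxPoints(r))
# V-block tops and steel parts
reg=np.zeros(z.shape,bool);reg[200:262,270:325]=1
for a,b in((.05,.058),(.195,.21),(.22,.26)):
    k=reg&(z>a)&(z<b);A=P[k];print(a,len(A),A.mean(0) if len(A) else'',A.min(0) if len(A) else '',A.max(0) if len(A) else '')
v,u=np.indices(z.shape);k=reg&(p.max(-1)<60)&(z>.1);A=P[k];print('dark');print(np.c_[u[k],v[k],A.round(3)][np.argsort(-A[:,2])][::3])
g=np.zeros_like(m);g[l==L]=255;cv2.imwrite('pics/m.png',g)
```

```text
3 [ 229  222   91   42 1677]
((506.1235046386719, -107.03921508789062), (135.07518005371094, 289.8879089355469), 73.73001098632812)
[[ 348.06265   -131.264    ]
 [ 626.3412    -212.48013  ]
 [ 664.1843     -82.81442  ]
 [ 385.90582     -1.5982971]]
0.05 195 [ 0.53738168 -0.09195621  0.0540482 ] [ 0.497653   -0.15691976  0.05002463] [0.60737527 0.03945351 0.05776472]
0.195 75 [ 0.55790887 -0.12669837  0.20096549] [ 0.52380972 -0.14319443  0.19501733] [ 0.59653961 -0.11010668  0.20999817]
0.22 40 [ 0.58602227 -0.13633941  0.23287248] [ 0.57887204 -0.14125311  0.22122881] [ 0.59428481 -0.13054645  0.2413107 ]
dark
[[ 3.08e+02  2.01e+02  5.86e-01 -1.37e-01  2.41e-01]
 [ 3.09e+02  2.00e+02  5.91e-01 -1.32e-01  2.40e-01]
 [ 3.07e+02  2.01e+02  5.85e-01 -1.34e-01  2.39e-01]
 [ 3.06e+02  2.02e+02  5.81e-01 -1.36e-01  2.37e-01]
 [ 3.08e+02  2.02e+02  5.87e-01 -1.36e-01  2.35e-01]
 [ 3.08e+02  2.03e+02  5.87e-01 -1.37e-01  2.33e-01]
 [ 3.10e+02  2.02e+02  5.94e-01 -1.34e-01  2.32e-01]
 [ 3.09e+02  2.04e+02  5.90e-01 -1.38e-01  2.29e-01]
 [ 3.07e+02  2.05e+02  5.85e-01 -1.38e-01  2.26e-01]
 [ 3
[... 303 characters left out ...]
 2.09e-01]
 [ 3.05e+02  2.09e+02  5.82e-01 -1.36e-01  2.05e-01]
 [ 3.06e+02  2.10e+02  5.84e-01 -1.38e-01  2.03e-01]
 [ 2.85e+02  2.08e+02  5.26e-01 -1.20e-01  2.01e-01]
 [ 3.06e+02  2.11e+02  5.84e-01 -1.40e-01  2.01e-01]
 [ 2.86e+02  2.06e+02  5.31e-01 -1.12e-01  1.99e-01]
 [ 2.87e+02  2.06e+02  5.34e-01 -1.12e-01  1.99e-01]
 [ 3.07e+02  2.11e+02  5.88e-01 -1.38e-01  1.98e-01]
 [ 3.05e+02  2.11e+02  5.82e-01 -1.37e-01  1.97e-01]
 [ 3.07e+02  2.12e+02  5.88e-01 -1.39e-01  1.95e-01]
 [ 3.09e+02  2.12e+02  5.94e-01 -1.39e-01  1.93e-01]
 [ 2.87e+02  2.11e+02  5.32e-01 -1.25e-01  1.93e-01]
 [ 3.09e+02  2.13e+02  5.94e-01 -1.41e-01  1.91e-01]
 [ 3.06e+02  2.13e+02  5.86e-01 -1.37e-01  1.87e-01]]
```

Board fit: nest ≈ (501.3, −105.6) mm, jig yaw ≈ −16.3°. The jar is at jig (−59, −5.5) mm and the open foot tip at jig x ≈ 25. Plan: put the jaws along jig y, straddle the front flanks of the jar, close to a 44 mm cradle and push. The moves start now.

```bash
python3 -m jog '[[[1,-0.37,-0.92,0,0],[1,-0.37,-0.92,0,0],[1,-0.37,-0.92,0,0],[1,-0.37,-0.92,0,0],[1,-0.37,-0.92,0,0],[1,-0.37,-0.92,0,0],[1,0,0,0,-1],[1,0,0,0,-1],[1,0,0,0,-1],[1,0,0,0,-1]]]' 10
python3 -m jog '[[[1,0,0,0,-1],[1,0,0,0,-1],[1,0,0,0,-1],[1,0,0,0,-1],[1,0,0,0,-1],[1,0,0,0,-1],[1,0,0,0,-1],[1,0,0,0,-1],[1,0,0,0,-1],[1,0,0,0,-1]]]'
python3 -m jog '[[[1,0,0,0,-0.75],[1,0,0,0,0],[1,0,0,0,0]]]'
cat >> h.py <<'E'
N=np.array([.5013,-.1056]);a=np.radians(-16.27)
J=np.array([[np.cos(a),np.sin(a)],[-np.sin(a),np.cos(a)]])
def jig(X): return (np.asarray(X)[...,:2]-N)@J.T*1000
def st():
    s=get_state();M=R.from_rotvec(s['tool_rot']).as_matrix()
    print('t',round(s['time'],2),'jig',jig(s['position']).round(1),'z',(s['position'][2]*1000).round(1),'F',(s['ft_force']).round(1),'w',round(s['grip_width'],3),'toolx in jig deg',np.degrees(np.arctan2(M[1,0],M[0,0])).round(1)+16.27,'tz',M[:,2].round(3))
E
python3 - <<'E'
from h import *
st();p,d=grab('wrist','w0')
E
```

```text
time: 1.35
position: [0.4288, -0.0888, 0.2222]
tool_rot: [-1.798, -2.576, 0.0]
ft_force: [0.7, 0.5, -0.1]
grip_width: 1.0
time: 2.6
position: [0.4289, -0.0888, 0.2222]
tool_rot: [-0.541, -3.094, 0.0]
ft_force: [-0.2, -0.3, 0.2]
grip_width: 0.998
time: 2.98
position: [0.4291, -0.0888, 0.2224]
tool_rot: [-0.446, -3.11, 0.0]
ft_force: [-0.3, -0.7, -0.4]
grip_width: 0.999
t 2.98 jig [-74.   -4.1] z 222.4 F [-0.3 -0.7 -0.4] w 0.999 toolx in jig deg 179.97 tz [-0. -0. -1.]
```

View pics/w0.png

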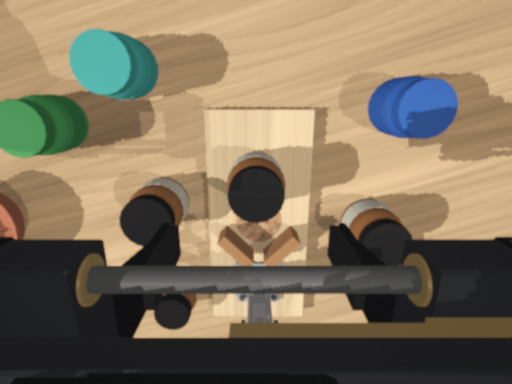

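The wrist view looks down on the jig: jar lid at (256,193), cork at (258,228), V at (258,245), bystander jars well clear at (150,215) and (385,235). I'll measure the lid and board edges from here.

Run:
```python
from h import *
p,P=cloud('w0')
A=P[160:225,222:290].reshape(-1,3);A=A[(A[:,2]>.088)&(A[:,2]<.104)]
print(len(A),A[:,2].mean(),cv2.minEnclosingCircle(jig(A).astype(np.float32)))
z=P[...,2]
m=(z>.012)&(z<.024);m[:100]=0;m[150:]=0;m[:,:190]=0;m[:,330:]=0
B=jig(P[m]);print('board y',np.percentile(B[:,1],[1,99]),'front x',np.percentile(B[:,0],[.5,1,2]))
for r in(115,125,135,145):
  k=np.where(m[r])[0];print(r,jig(P[r,k[0]]),jig(P[r,k[-1]]))
m=(z>.048)&(z<.06);m[:220]=0;m[:,:210]=0;m[:,310:]=0;V=jig(P[m]);print('V',V.min(0),V.max(0))
```

```text
2529 0.09573645992582648 ((-58.95235824584961, -2.860539197921753), 29.022144317626953)
board y [-61.76872706  64.85092772] front x [-140.12969615 -140.09723718 -139.09937382]
115 [-133.29323619  -62.92702158] [-133.39213733   66.23279341]
125 [-121.75417775  -62.26888378] [-121.89423384   65.66047517]
135 [-110.26274193  -62.45974426] [-110.09282022   66.43767122]
145 [-98.00923256 -63.35572452] [-98.16575503  65.85259417]
V [  5.74681797 -48.89576067] [44.37157904 51.15768167]
```

```bash
python3 -m jog '[[[1,0,0.04,0.75,0],[1,0,0.04,0.75,0],[1,0,0,0.75,0],[1,0,0,0.75,0],[1,0,0,0.75,0],[1,0,0,0.5,0],[1,0,0,0.25,0],[1,0,0,0,0]]]' 10
python3 -c "
from h import *;st()"
```

```text
time: 4.03
position: [0.4298, -0.0857, 0.0423]
tool_rot: [-0.444, -3.109, 0.0]
ft_force: [0.9, 0.6, 0.2]
grip_width: 1.003
t 4.03 jig [-74.2  -1. ] z 42.3 F [0.9 0.6 0.2] w 1.003 toolx in jig deg 179.97 tz [-0.001  0.    -1.   ]
```

```bash
python3 -m jog '[[[1,0.3,0,0,0],[1,0.3,0,0,0],[1,0.1,0,0,0],[1,0,0,0,0]]]'
python3 -c "
from h import *;st();print(get_state()['joint_positions'].round(2))"
```

```text
time: 4.53
position: [0.4032, -0.0778, 0.043]
tool_rot: [0.444, 3.109, 0.0]
ft_force: [0.4, 0.0, 0.2]
grip_width: 1.0
t 4.53 jig [-102.    -0.8] z 43.0 F [0.4 0.  0.2] w 1.0 toolx in jig deg 180.07000000000002 tz [ 0.001 -0.    -1.   ]
[ 0.06 -0.01  0.07  2.22  0.    0.93  1.41]
```

```bash
python3 -m jog '[[[0.5,0,0.05,0,0],[0.5,0,0,0,0],[0.5,0,0,0,0],[0.5,-0.15,0,0,0],[0.5,-0.15,0,0,0],[0.5,-0.15,0,0,0],[0.5,-0.15,0,0,0],[0.5,-0.15,0,0,0],[0.5,-0.15,0,0,0],[0.5,-0.15,0,0,0]]]' 20
python3 - <<'E'
from h import *
st();grab('side','d1');p,P=cloud('d1')
A=P[205:262,235:300].reshape(-1,3);A=A[(A[:,2]>.088)&(A[:,2]<.102)];print(len(A),cv2.minEnclosingCircle(jig(A).astype(np.float32)),np.median(jig(A),0))
cv2.imwrite('pics/c2.png',cv2.resize(p[150:290,190:350,::-1],None,fx=4,fy=4,interpolation=cv2.INTER_CUBIC))
E
```

```text
time: 5.78
position: [0.4433, -0.0873, 0.0424]
tool_rot: [-0.444, -3.107, -0.001]
ft_force: [-5.4, 0.7, 5.4]
grip_width: 0.506
t 5.78 jig [-60.8   1.3] z 42.4 F [-5.4  0.7  5.4] w 0.506 toolx in jig deg 179.97 tz [-0.003  0.001 -1.   ]
125 ((20.36756706237793, 4.301860332489014), 60.762332916259766) [-13.54384908  -5.80326605]
```

View pics/c2.png

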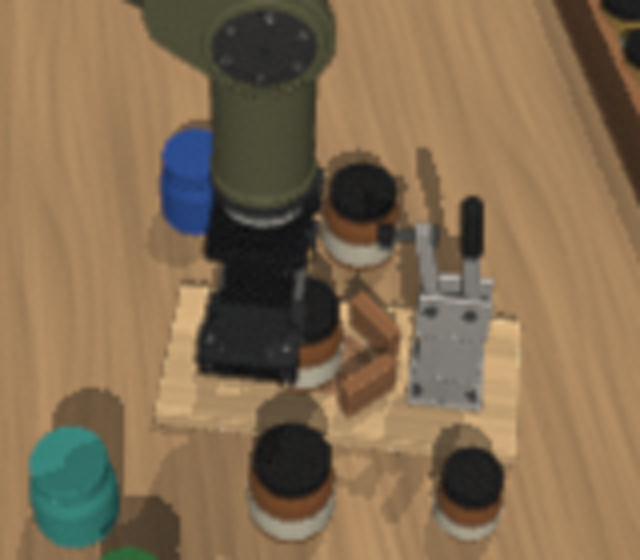

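The jar is upright and moving, at crop (318,335), with about 8 mm left to the V. The rest of the push goes gently, with force checks.

```bash
for i in 1; do python3 -m jog '[[[0.5,-0.1,0,0,0],[0.5,-0.1,0,0,0],[0.5,-0.1,0,0,0],[0.5,-0.1,0,0,0],[0.5,0,0,0,0]]]'; done
python3 -c "
from h import *;st()"
python3 -m jog '[[[0.5,-0.05,0,0,0],[0.5,-0.05,0,0,0],[0.5,0,0,0,0]]]'
python3 -c "
from h import *;st()"
```

```text
time: 6.45
position: [0.4602, -0.0925, 0.0424]
tool_rot: [0.444, 3.109, -0.0]
ft_force: [-0.8, 0.7, -0.4]
grip_width: 0.501
t 6.45 jig [-43.2   1.1] z 42.4 F [-0.8  0.7 -0.4] w 0.501 toolx in jig deg 179.97 tz [ 0.001 -0.    -1.   ]
time: 6.82
position: [0.4637, -0.0935, 0.0425]
tool_rot: [0.444, 3.109, -0.0]
ft_force: [-2.2, -0.7, -0.6]
grip_width: 0.503
t 6.83 jig [-39.5   1.1] z 42.5 F [-2.2 -0.7 -0.6] w 0.503 toolx in jig deg 180.07000000000002 tz [ 0.001 -0.    -1.   ]
```

```bash
python3 -m jog '[[[0.5,-0.05,0,0,0],[0.5,-0.05,0,0,0],[0.5,0,0,0,0]]]'
python3 -c "
from h import *;st()"
python3 -m jog '[[[0.5,-0.05,0,0,0],[0.5,0,0,0,0]]]'
python3 -c "
from h import *;st()"
```

```text
time: 7.2
position: [0.4676, -0.0946, 0.0426]
tool_rot: [0.444, 3.109, -0.0]
ft_force: [-1.0, 0.7, -2.1]
grip_width: 0.502
t 7.2 jig [-35.5   1.1] z 42.6 F [-1.   0.7 -2.1] w 0.502 toolx in jig deg 179.97 tz [ 0.001 -0.    -1.   ]
time: 7.45
position: [0.4691, -0.095, 0.0425]
tool_rot: [-0.444, -3.11, 0.0]
ft_force: [-1.6, 1.8, -1.2]
grip_width: 0.499
t 7.45 jig [-33.9   1.1] z 42.5 F [-1.6  1.8 -1.2] w 0.499 toolx in jig deg 180.07000000000002 tz [-0.  0. -1.]
```

```bash
python3 -m jog '[[[0.5,-0.05,0,0,0],[0.5,0,0,0,0]]]'
python3 -c "
from h import *;st()"
python3 -m jog '[[[0.5,-0.05,0,0,0],[0.5,0,0,0,0]]]'
python3 - <<'E'
from h import *
st();p,d=grab('wrist','w1');p,P=cloud('w1')
cv2.imwrite('pics/w1.png',p[100:340,100:420,::-1].repeat(2,0).repeat(2,1))
A=P[150:290,200:320].reshape(-1,3);A=A[(A[:,2]>.092)&(A[:,2]<.1)];print(len(A),cv2.minEnclosingCircle(jig(A).astype(np.float32)),jig(A).min(0),jig(A).max(0))
E
```

```text
time: 7.7
position: [0.4692, -0.095, 0.0424]
tool_rot: [-0.443, -3.106, -0.001]
ft_force: [-6.5, 1.5, 3.6]
grip_width: 0.496
t 7.7 jig [-33.8   1.2] z 42.4 F [-6.5  1.5  3.6] w 0.496 toolx in jig deg 180.07000000000002 tz [-0.004  0.001 -1.   ]
time: 7.95
position: [0.4694, -0.095, 0.0423]
tool_rot: [-0.443, -3.102, -0.001]
ft_force: [-11.8, 4.4, 9.0]
grip_width: 0.503
t 7.95 jig [-33.6   1.2] z 42.3 F [-11.8   4.4   9. ] w 0.503 toolx in jig deg 180.07000000000002 tz [-0.008  0.002 -1.   ]Traceback (most recent call last):
  File "<stdin>", line 4, in <module>
    return umr_minimum(a, axis, None, out, keepdims, initial, where)
ValueError: zero-size array to reduction operation minimum which has no identity
```

View pics/w1.png

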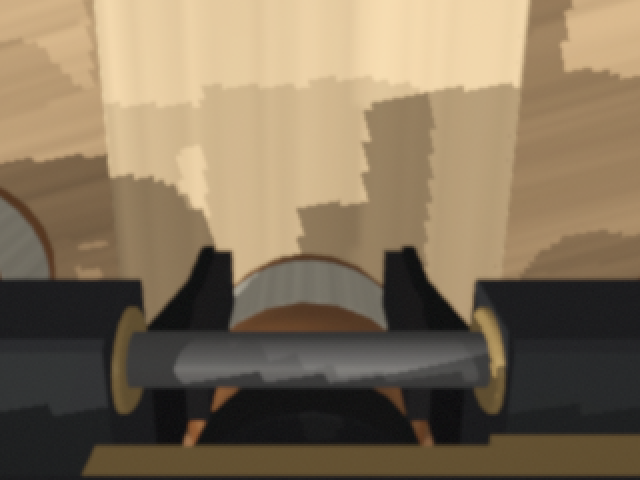

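The cradle stalled at TCP x = −33.7 (predicted −34) and the force rose to about 12 N, so the jar is against the V. I'll back off, rise and check.

```bash
python3 -m jog '[[[0.5,0.1,0,0,0],[0.5,0.4,0,0,0],[0.5,0.6,0,0,0],[0.5,0,0,-0.75,0],[0.5,0,0,-1,0],[0.5,0,0,-1,0],[0.5,0,0,-1,0],[0.5,0,0,-1,0],[0.5,0,0,-0.5,0],[0.5,0,0,0,0]]]'
python3 - <<'E'
from h import *
st();p,d=grab('wrist','w2');p,P=cloud('w2')
z=P[...,2]
m=(z>.088)&(z<.104);m[:,:170]=0;m[:,340:]=0
n,l,s,c=cv2.connectedComponentsWithStats(m.astype(np.uint8))
for i in np.argsort(-s[1:,4])[:2]+1:
    A=P[l==i];print(s[i],cv2.minEnclosingCircle(jig(A).astype(np.float32)))
m=(z>.048)&(z<.06);m[:,:170]=0;m[:,340:]=0;V=jig(P[m]);print('V',np.percentile(V,[1,99],0))
m=(z>.012)&(z<.024);m[:,:150]=0;m[:,360:]=0;B=jig(P[m]);print('board',np.percentile(B,[1,99],0))
grab('side','d2');p,P=cloud('d2');A=P[200:262,240:300].reshape(-1,3);A=A[(A[:,2]>.088)&(A[:,2]<.102)];print('side',len(A),cv2.minEnclosingCircle(jig(A).astype(np.float32)))
a=cv2.resize(np.load('pics/w2.npz')['p'][:,:,::-1],(400,300));b=cv2.resize(p[180:270,220:340,::-1],(400,300),interpolation=cv2.INTER_CUBIC)
cv2.imwrite('pics/c3.png',np.hstack([a,b]))
E
```

```text
time: 9.25
position: [0.4317, -0.084, 0.2544]
tool_rot: [0.443, 3.105, 0.0]
ft_force: [-0.8, -0.4, -0.2]
grip_width: 0.502
t 9.25 jig [-72.8   1.2] z 254.4 F [-0.8 -0.4 -0.2] w 0.502 toolx in jig deg 179.97 tz [ 0.005 -0.001 -1.   ]
[ 229  208   50   48 1871] ((-0.625124454498291, 0.49184176325798035), 29.191482543945312)
[247 294  14  10  67] ((86.32693481445312, 0.8817944526672363), 10.837117195129395)
V [[ -44.4054383  -102.84613608]
 [  65.41266234   49.86804322]]
board [[-159.67241539 -116.09942914]
 [ 145.00307521  126.64659948]]
side 252 ((24.675962448120117, -7.32610559463501), 54.476806640625)
```

View pics/c3.png

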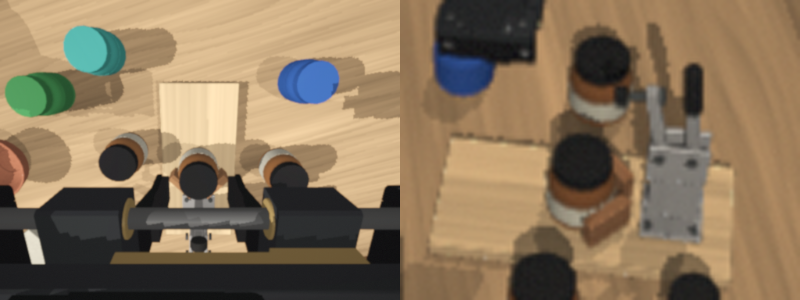

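The jar measures (−0.6, 0.5) mm from the nest (centreline about +1), upright and nested between both V blocks, with the clamp still open. Now shut the fingers and go above and in front of the handle.

```bash
python3 -m jog '[[[0,-0.5,0,0,0],[0,-0.5,0,0,0],[0,-0.5,0,0,0],[0,-0.5,0,0,0],[0,-0.5,0,0,0],[0,-0.4,0,0,0],[0,-0.4,0,0,0],[0,0,0,0.4,0],[0,0,0,0.5,0],[0,0,0,0,0]]]'
python3 - <<'E'
from h import *
st();grab('side','d3');p,P=cloud('d3')
cv2.imwrite('pics/c4.png',cv2.resize(p[120:270,200:360,::-1],None,fx=4,fy=4,interpolation=cv2.INTER_CUBIC))
E
```

```text
time: 10.6
position: [0.5554, -0.1203, 0.214]
tool_rot: [-0.443, -3.105, -0.0]
ft_force: [-0.2, 0.1, 0.9]
grip_width: 0.005
t 10.6 jig [56.1  1. ] z 214.0 F [-0.2  0.1  0.9] w 0.005 toolx in jig deg 180.07000000000002 tz [-0.005  0.001 -1.   ]
```

View pics/c4.png

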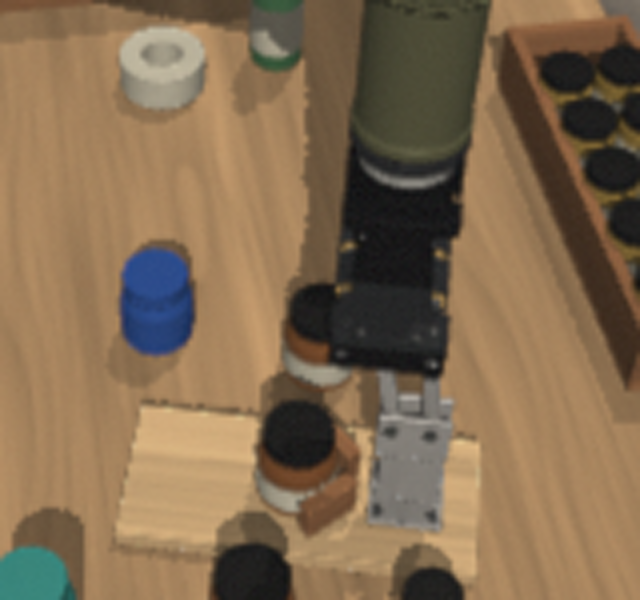

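The gripper is in front of the handle, which is still open, and above the arm with no contact force. Pushing backwards in +x.

```bash
python3 -m jog '[[[0,-0.2,0,0,0],[0,-0.2,0,0,0],[0,-0.2,0,0,0],[0,-0.2,0,0,0]]]'
python3 -c "
from h import *;st()"
python3 -m jog '[[[0,-0.2,0,0,0],[0,-0.2,0,0,0],[0,-0.2,0,0,0],[0,-0.2,0,0,0],[0,-0.2,0,0,0],[0,-0.2,0,0,0],[0,0,0,0,0]]]'
python3 -c "
from h import *;st()"
```

```text
time: 11.15
position: [0.5882, -0.1297, 0.2174]
tool_rot: [-0.444, -3.109, -0.0]
ft_force: [-3.6, 1.1, 3.4]
grip_width: 0.007
t 11.15 jig [90.2  1.2] z 217.4 F [-3.6  1.1  3.4] w 0.007 toolx in jig deg 180.07000000000002 tz [-0.001  0.    -1.   ]
time: 12.02
position: [0.6347, -0.1433, 0.2164]
tool_rot: [0.444, 3.11, -0.0]
ft_force: [0.3, -0.4, -0.6]
grip_width: 0.005
t 12.03 jig [138.7   1.2] z 216.4 F [ 0.3 -0.4 -0.6] w 0.005 toolx in jig deg 179.97 tz [ 0. -0. -1.]
```

```bash
python3 -m jog '[[[0,0,0,-0.7,0],[0,0,0,-0.7,0],[0,0,0,-0.7,0],[0,0,1,0,0],[0,0,1,0,0],[0,0,1,0,0],[0,0,1,0,0],[0,0,1,0,0],[0,0,0,0,0]]]'
python3 - <<'E'
from h import *
st();grab('side','d4');p,P=cloud('d4')
z=P[...,2];m=(z>.088)&(z<.104)&(p.max(-1)<70);m[:,:240]=0;m[:,300:]=0;m[:205]=0;m[265:]=0
A=P[m];print('lid',len(A),cv2.minEnclosingCircle(jig(A).astype(np.float32)))
cv2.imwrite('pics/c5.png',cv2.resize(p[185:285,215:345,::-1],None,fx=6,fy=6,interpolation=cv2.INTER_CUBIC))
# handle: elevated points behind x>90
m=(z>.14);m[:,:270]=0;m[:,360:]=0;m[:170]=0;H=P[m];q=np.c_[jig(H),H[:,2]*1000];q=q[(abs(q[:,1])<30)&(q[:,0]>95)]
if len(q):i=np.argmax(q[:,2]);print('handle top pt',q[i].round(1),'far',q[np.argmax(q[:,0])].round(1));d=q[:,[0,2]]-[100,126];print('lean',np.median(np.arctan2(d[:,0],d[:,1])))
E
```

```text
time: 13.15
position: [0.69, 0.0545, 0.2999]
tool_rot: [-0.432, -3.11, -0.004]
ft_force: [-0.2, 0.3, -0.3]
grip_width: 0.007
t 13.15 jig [136.3 206.6] z 299.9 F [-0.2  0.3 -0.3] w 0.007 toolx in jig deg 180.47 tz [-0.001  0.003 -1.   ]
lid 187 ((-0.8421627283096313, -0.5369271636009216), 31.69687843322754)
handle top pt [176.8  -2.8 206.7] far [186.8  -5.2 197.6]
lean 0.765022919448259
```

View pics/c5.png

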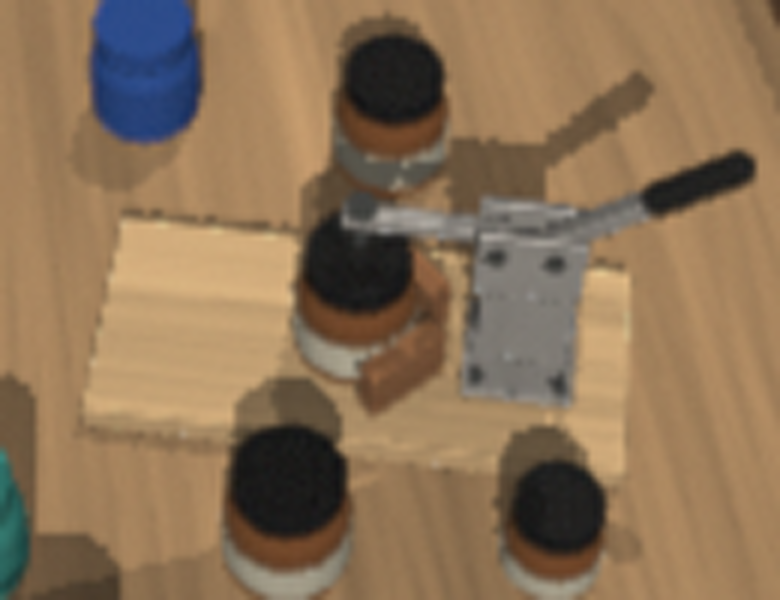

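The handle lies fully back: its end is near (187, 198), against an expected (186, 202) at the end stop. The arm is horizontal at crop (420,220), the foot is on the lid at (358,235), and the jar is still at the nest with the bystanders in place. Handing in.

```bash
python3 -c "
from h import *
print(job.close_job());st()"
```

```text
the job is handed in; nothing more can be done
None
the job is handed in; nothing more can be done
```

The jar is home in the V stop and the clamp is snapped over with its rubber foot on the lid. I handed the job in at about 13 s of the 54 s allowed, and it reports no verdict.

- **Jar:** I slid it back with the two fingers in front of it as a cradle. The push stopped within 0.5 mm of the predicted position, with the force at about 12 N. In the last side view the lid centre was about 1 mm from the nest point, which is within measuring error, and the jar was upright.
- **Clamp:** I pushed the handle back with the shut fingers until the contact force dropped to zero. The last picture shows it leaning back, with its end about 4 mm from where the clamped end stop should put it. The raw lean read 0.77 rad, but the camera sees the sleeve's upper surface; corrected for that it is about 0.85, the end stop value. The foot is on the lid.
- **Other things:** The jars beside the jig were still in place in the last picture. I did not check the bottle, label roll, bowl and paper block again at the end, though the gripper did not go near them. The gripper was clear, with no force on it.
- **Checks that disagreed or failed:**
  - The side and wrist cameras differed by 1 to 3 mm across the jig; I used the wrist values.
  - One wrist-camera lid measurement found nothing because the gripper hid the lid. The side camera's lid measurement right after the jar push was also unusable.

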